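# Set up the stencil light panel in its turning frame

## Robot

A 6-joint arm with a two-finger parallel gripper is mounted at the origin on the work surface. World frame = base frame: x ahead of the robot, y to its left, z up, the work surface at z = 0. Lengths are in m, angles in rad, forces in N, time in s.
With the tool pointing down it reaches from about 0.325 to 0.9 m from the base axis. Payload 6.1 kg.
Tool frame: the origin (TCP) lies between the finger pads; the fingertips stand 19 mm ahead of it and the grasp point (between the pads) is the TCP; z points along the fingers, y is the direction in which the jaws open and shut (so a half turn about z gives the same grasp; the last joint's range is limited). The gripper opens to 85 mm and grips with 20 to 120 N. Pads are 22 mm wide; open, the fingers measure 114 mm over their backs; the gripper's body (76 mm by 85 mm) begins 54 mm behind the grasp point. The pads swing forward as they close: fully open they stand 13 mm farther back than shut.
Start: joints at [-1.405, 0.22, 1.526, -0, 1.395, -0.126], TCP at [0.18, -0.599, 0.25] pointing down, gripper open.
Joint ranges: [-2.98, 2.98], [-0.91, 2.08], [0.09, 2.57], [-1.24, 4.39], [0.2, 2.65], [-2.68, 2.68]. Speed limits (rad/s): [2.57, 2.57, 3.01, 3.14, 3.14, 3.14].

## Interface

Orientations are given as a unit quaternion [w, x, y, z].
In Python, from station import manip gives the robot as it stands. The module is installed in compiled form; this text tells all that it offers. Calls block until the motion is done:
- manip.move_ptp(position, orientation): joint-space move of the TCP to a pose.
- manip.line_to(position, orientation=None, speed=0.15, threshold=None): straight line of the TCP; orientation=None keeps the orientation; speed is the mean speed in m/s. With threshold (N) it stops when the force on the tool has changed by that much, and returns True; else False.
- manip.movej(angles): joint-space move.
- manip.release() and manip.close(): open the fingers fully, or close them until they stop; the grip force is fixed at half the most.
- manip.pause(seconds).
- manip.inverse_kinematics(position, orientation): joint angles nearest the present ones, or None.
- manip.camera(name): name is "scene" or "side" or "wrist"; returns a dict with "frame" (400x640x3 uint8, blue, green, red), "camera_matrix" (3x3 intrinsics, pixels), "k1" (the pictures are not rectified: a ray, as slopes to the right and down, at radius r is drawn at 1 + k1 r^2 times it, then the intrinsics apply), "eye" and "rotation" of the camera in the world; the wrist camera has in their place "mount" (4x4, takes a point from camera to tool coordinates, whose origin is the TCP and whose axes are the flange's). Camera axes: x right, y down, z forward; pixel columns grow to the right and rows downward; lengths in m; the calibration is good to about 2 mm. A picture is of the moment at which its call begins: read the wrist's pose just before it. There is no depth.
A pose or a line that the arm cannot do raises manip.Unreachable and nothing moves.
- manip.job_done(): hands the job in, once; it reports no verdict.
Readings, each from a call of its own:
- manip.current_t(): time.
- manip.current_qpos(): joint angles.
- manip.current_qvel(): joint speeds.
- manip.current_effort(): joint torques, N m.
- manip.current_position(): TCP position.
- manip.current_orientation(): TCP orientation.
- manip.current_force(): force on the tool from outside, world axes, zero at the start.
- manip.current_moment(): the same for the moment, N m.
- manip.current_grip_width(): finger opening in m.
Only numpy, scipy, OpenCV 4.12 (cv2) and the standard library are available. Lean on these libraries where they do the work, as an engineer would, in place of code of your own. Each camera call takes 0.05 s, during which the arm holds its last target.

## Task

Get the stencil light panel ready for tracing: undo the frame's lock knob, turn the panel with its crank until the white lit face is up and level, and lock it there. Then draw every blue straightedge bar out of the slotted bin and lay them all flat on the lit face, inside its raised border and lengthwise along the panel, without disturbing the bottle, the cup or the handpiece.

Things in the scene. Friction and masses are not known exactly. Their poses are not given: they have to be found in the camera images.
- frame: Turning frame, bolted down: steel base plate 150 x 410 x 12 mm, two aluminium posts and a clamp column. Origin: on the table under the middle of the panel. Its z is up; its y runs along the panel's long axis (towards the crank), its x crosses it. The turning axis is parallel to the frame's y and lies 130 mm above the origin.
- panel (a joint): Turn of the light panel about its long axis (the frame's y through the point 130 mm above the frame's origin), rad, range -0.4 to 3.0. 0 = lit face up and level (the goal; within 0.09 is level enough); it starts nearly face down at 2.2 to 2.7, and growing values carry the crank handle from the robot's (-x) side over the top to the far (+x) side. It is balanced and stays where it is left (drag about 0.1 N m) while the lock is undone; a clamped lock brakes it hard.
- panel_face (a point): Centre of the panel's lit face, on its surface (7 mm off the turning axis), z out of the face, y along the panel. The panel is 180 x 210 mm and 14 mm thick, white lit face, black back; a border 6 mm wide stands 8 mm above the face all round, leaving 168 x 198 mm inside it.
- crank_handle (a point): Middle of the red crank handle, the point to grip: a rod 14 mm in diameter and 48 mm long, parallel to the frame's y, beyond the post at the panel's +y end, 60 mm from the turning axis. Seen along the frame's +y the handle is at the -x side and 15 degrees above level when the panel reads 0; the handle turns with the panel. Free space all round it; the panel's end is 65 mm away from this point.
- lock (a joint): Turn of the black lock knob about its vertical axis, rad, 0 to 1.6, growing clockwise from above. 0 = fully undone (the white pointer end at the green dot, on the frame's -x side); about 1.5 = locked (white pointer at the red dot, towards the panel). The brake starts to bite at about 0.7; below 0.5 it is undone, above 1.25 it is locked. Starts locked. Turning it takes up to about 0.25 N m, and it stays where it is left.
- lock_grip (a point): Grip point on the lock knob's axis: a grip bar 44 mm long, 14 mm thick and 34 mm high; this point is 11 mm below its top and 22 mm above the knob's 42 mm skirt. Turns with the knob: its x runs along the grip bar (white pointer at the -x end), its z is up.
- bin: Grey bin, fixed, 110 (x) x 200 (y) x 87 mm high with a clear lid that does not open. Origin: centre of the underside. The front wall (its -x side, towards the robot, outer face at x = -55 mm) has four upright slots 18 mm wide, at y = -72, -24, 24 and 72 mm, from a sill 45 mm up to the lid's underside at 82 mm; behind each is a channel 25 mm wide.
- bar0: Blue straightedge bar 165 x 12 x 12 mm, 60 g, origin at its centre, x along its length. In the bin it slopes about 22 degrees: the tail end (-x) stands on the bin floor and the other end (+x) sticks up and out of the slot by some 50 mm. To leave the bin it must be drawn about 110 mm up along its own slope. May be absent.
- bar1: Another such bar; may be absent.
- bar2: Another such bar; may be absent.
- bar3: Another such bar; may be absent.
- bottle: Bystander: black bottle, 56 mm in diameter, 150 mm high, origin at the bottom. Leave alone.
- cup: Bystander: clear cup, 68 mm in diameter, 70 mm high, origin at the bottom. Leave alone.
- handpiece: Bystander: white handpiece 110 mm long on a small black rest, 42 mm high, origin at the bottom. Leave alone.
Not all that is in view belongs to the job. Leave any green look-alike of the bar3 alone.

How it is judged:
By the outcome, as a careful person would: the job done as asked, in the order asked, and still so for the second after the job is handed in, with the robot touching nothing.
Of bar0, bar1, bar2, bar3 only 3 to 4 are there at a start; the rules pass over those that are not, and their reading is None.
At some moment in a run one of bar0, bar1, bar2, bar3 may be knocked a few centimetres aside while the robot is not near it.
Once in a run the grip may slacken for a moment while it holds something.
It also fails if it takes over 208 s, if anything falls off the work surface, if the arm or the gripper's body presses on something with over 40 N, if the wrist force passes 120 N, or if a joint passes its speed limit or range.

## Working session

There is one attempt and no reset: what is moved stays moved. The work goes in short steps, each a Python script; the robot and the scene stay as the last script left them, time stands still between calls to the robot, and variables do not carry over. Pictures are saved under pics/ and viewed, and the job is handed in when it is done.

```bash
ls; mkdir -p pics
cat > h.py <<'E'
from station import manip
import numpy as np, cv2
from scipy.spatial.transform import Rotation as R
def save(name,fn):
    c=manip.camera(name); cv2.imwrite('pics/'+fn,c['frame']); return c
def q(Rm):
    x=R.from_matrix(Rm).as_quat(); return [x[3],x[0],x[1],x[2]]
def Rq(o): return R.from_quat([o[1],o[2],o[3],o[0]]).as_matrix()
def pose(c,p=None,o=None):
    if 'eye' in c: return np.array(c['eye']),np.array(c['rotation'])
    M=np.array(c['mount']); Rt=Rq(o); return Rt@M[:3,3]+np.array(p), Rt@M[:3,:3]
def ray(c,u,v,p=None,o=None):
    K=np.array(c['camera_matrix']); k1=c['k1']
    d=cv2.undistortPoints(np.array([[[u,v]]],float),K,np.array([k1,0,0,0.]))[0,0]
    e,Rm=pose(c,p,o); w=Rm@np.array([d[0],d[1],1]); return e,w/np.linalg.norm(w)
def onz(c,u,v,z,p=None,o=None):
    e,w=ray(c,u,v,p,o); return e+w*(z-e[2])/w[2]
def tri(r1,r2):
    (e1,w1),(e2,w2)=r1,r2
    A=np.stack([w1,-w2],1); t=np.linalg.lstsq(A,e2-e1,rcond=None)[0]
    a=e1+w1*t[0];b=e2+w2*t[1]; return (a+b)/2,np.linalg.norm(a-b)
def proj(c,X,p=None,o=None):
    e,Rm=pose(c,p,o); r=Rm.T@(np.array(X)-e); s=r[:2]/r[2]; s=s*(1+c['k1']*(s@s)); K=np.array(c['camera_matrix'])
    return np.array([K[0,0]*s[0]+K[0,2],K[1,1]*s[1]+K[1,2]])
E
python3 - <<'E'
from h import *
for n in ['scene','side','wrist']:
    c=save(n,n+'0.png'); print(n,{k:np.round(v,3).tolist() for k,v in c.items() if k!='frame'})
print(manip.current_t(),manip.current_position(),manip.current_orientation(),manip.current_grip_width())
E
```

```text
pics
scene {'camera_matrix': [[380.983, 0.0, 320.689], [0.0, 380.983, 198.531], [0.0, 0.0, 1.0]], 'k1': -0.024, 'eye': [1.099, -0.072, 1.035], 'rotation': [-0.188, 0.701, 0.662, -0.186]}
side {'camera_matrix': [[379.415, 0.0, 323.002], [0.0, 379.415, 201.079], [0.0, 0.0, 1.0]], 'k1': -0.086, 'eye': [0.248, -0.623, 0.627], 'rotation': [-0.44, 0.858, -0.239, 0.115]}
wrist {'camera_matrix': [[301.839, 0.0, 316.942], [0.0, 301.839, 194.83], [0.0, 0.0, 1.0]], 'k1': -0.012, 'mount': [[0.001, -0.957, -0.29, 0.073], [1.0, 0.0, 0.001, -0.002], [-0.001, -0.29, 0.957, -0.123], [0.0, 0.0, 0.0, 1.0]]}
0.15 [ 0.17973078 -0.59813243  0.24941768] [-7.86938997e-04  9.89376342e-01  1.45374806e-01 -4.84242421e-07] 0.08536000554544568
```

```bash
sed -i "s/np.array(c\['rotation'\])/Rq(c['rotation'])/" h.py
python3 - <<'E'
from h import *
import numpy as np
print(Rq([-0.188, 0.701, 0.662, -0.186]).round(2)); print(Rq([-0.44, 0.858, -0.239, 0.115]).round(2))
E
```

```text
[[ 0.05  0.86 -0.51]
 [ 1.   -0.05  0.02]
 [-0.01 -0.51 -0.86]]
[[ 0.86 -0.31  0.41]
 [-0.51 -0.5   0.7 ]
 [-0.01 -0.81 -0.59]]
```

View pics/scene0.png

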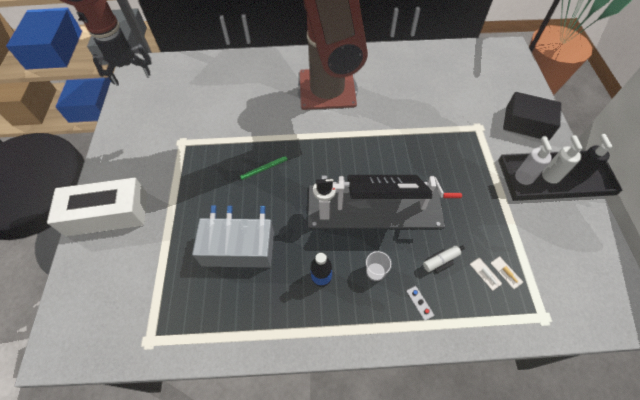

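View pics/side0.png

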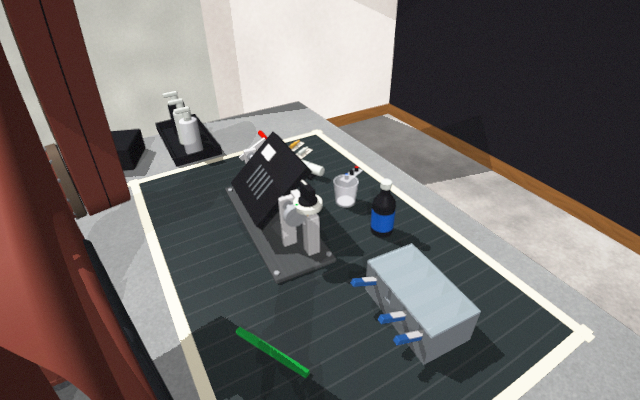

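View pics/wrist0.png

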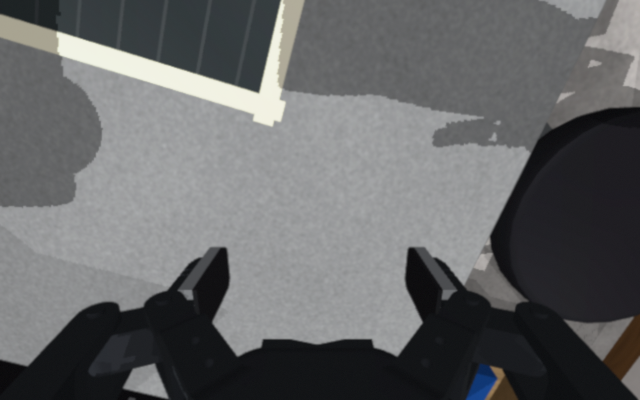

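Run:
```python
import cv2
a=cv2.imread('pics/scene0.png');b=cv2.imread('pics/side0.png')
cv2.imwrite('pics/z1.png',cv2.resize(a[150:280,180:380],None,fx=4,fy=4,interpolation=2))
cv2.imwrite('pics/z2.png',cv2.resize(a[150:280,290:480],None,fx=4,fy=4,interpolation=2))
cv2.imwrite('pics/z3.png',cv2.resize(b[110:260,220:420],None,fx=4,fy=4,interpolation=2))
cv2.imwrite('pics/z4.png',cv2.resize(b[230:370,320:490],None,fx=4,fy=4,interpolation=2))
```

```text
(no output)
```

View pics/z1.png

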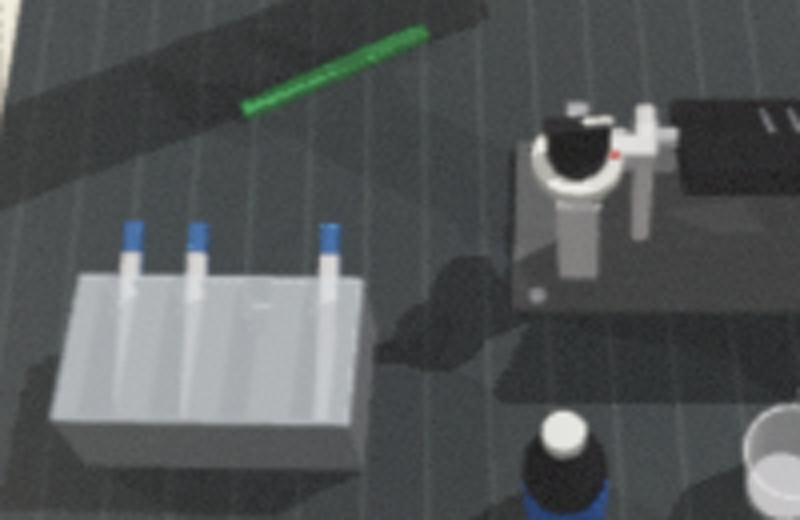

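View pics/z2.png

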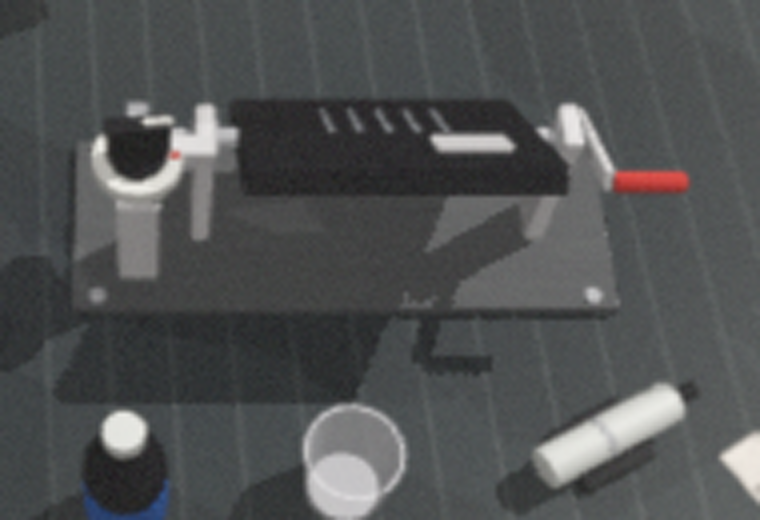

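View pics/z3.png

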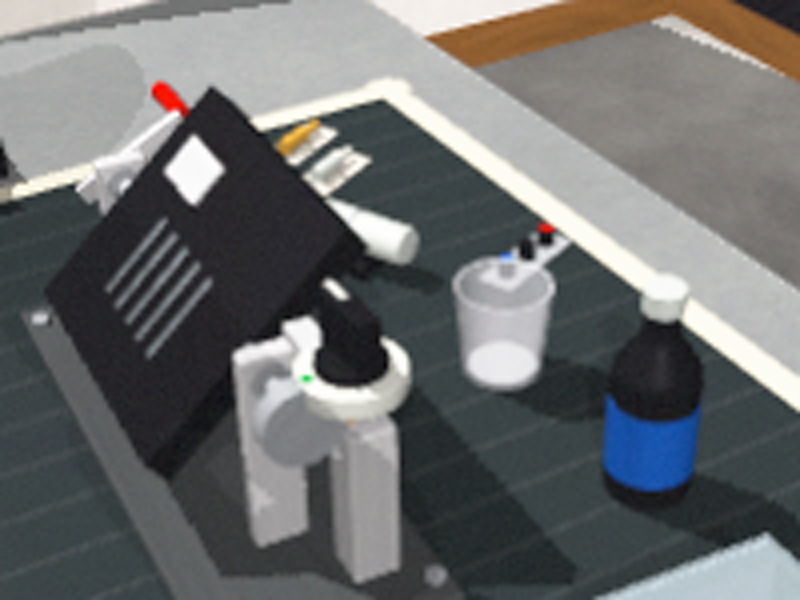

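View pics/z4.png

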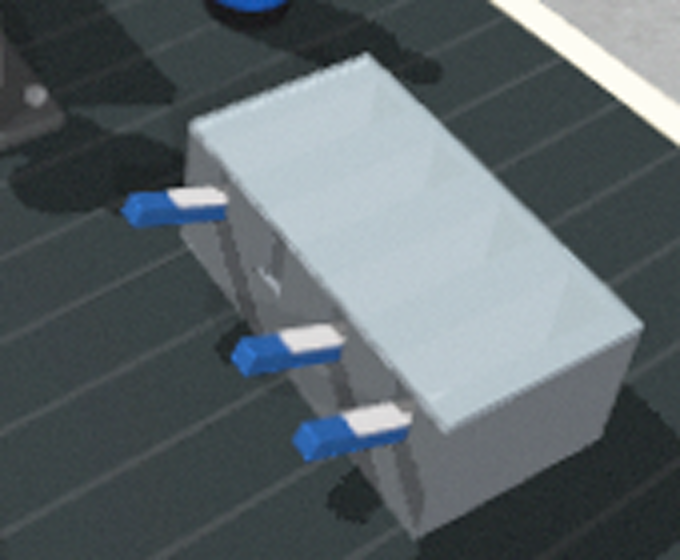

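Run:
```python
from h import *
c=manip.camera('scene');s=manip.camera('side')
z2=lambda u,v:(290+u/4,150+v/4); z1=lambda u,v:(180+u/4,150+v/4); z3=lambda u,v:(220+u/4,110+v/4); z4=lambda u,v:(320+u/4,230+v/4)
for n,(u,v) in dict(nl=(75,310),nr=(617,307),fl=(79,145),s1=(97,295),s2=(593,295)).items(): print(n,onz(c,*z2(u,v),.012).round(4))
print('s side',onz(s,*z3(436,575),.012).round(4),'far side screw',onz(s,*z3(40,318),.012).round(4))
print('handle ends', tri(ray(c,*z2(688,182)),ray(s,*z3(160,90))))
print('knob ring c', onz(c,*z2(138,152),.14))
print('bin lid corners scene',[onz(c,*z1(*p),.087).round(4).tolist() for p in [(80,273),(362,278),(350,424),(52,420)]])
print('bin lid corners side',[onz(s,*z4(*p),.087).round(4).tolist() for p in [(190,123),(370,55),(642,325),(446,430)]])
# bar tips: top edge of end
for a,b in [((134,222),(298,440)),((199,223),(236,355)),((331,224),(126,210))]:
    print('tip',tri(ray(c,*z1(*a)),ray(s,*z4(*b))))
```

```text
nl [ 0.5915 -0.0923  0.012 ]
nr [0.6136 0.3115 0.012 ]
fl [ 0.4458 -0.0835  0.012 ]
s1 [ 0.58   -0.0753  0.012 ]
s2 [0.6026 0.2957 0.012 ]
s side [ 0.5808 -0.0766  0.012 ] far side screw [0.4746 0.3016 0.012 ]
handle ends (array([0.59371722, 0.32452522, 0.15480211]), np.float64(0.004170783184727612))
knob ring c [ 0.53582806 -0.04141235  0.14      ]
bin lid corners scene [[0.5814, -0.3965, 0.087], [0.5974, -0.197, 0.087], [0.7065, -0.2037, 0.087], [0.6922, -0.4035, 0.087]]
bin lid corners side [[0.5951, -0.2006, 0.087], [0.7051, -0.21, 0.087], [0.6896, -0.4069, 0.087], [0.5797, -0.3996, 0.087]]
tip (array([ 0.53314745, -0.36523961,  0.07298057]), np.float64(0.002154221229696747))
tip (array([ 0.53709626, -0.31746476,  0.07339432]), np.float64(0.002127373096183526))
tip (array([ 0.54360673, -0.2215793 ,  0.07266645]), np.float64(0.0013110557632183746))
```

Run:
```python
from h import *
c=manip.camera('scene');s=manip.camera('side')
z2=lambda u,v:(290+u/4,150+v/4); z3=lambda u,v:(220+u/4,110+v/4)
def red(f,roi):
    h=cv2.cvtColor(f,cv2.COLOR_BGR2HSV); m=((h[...,0]<8)|(h[...,0]>172))&(h[...,1]>150)&(h[...,2]>100)
    k=np.zeros(m.shape,bool); u0,u1,v0,v1=roi; k[v0:v1,u0:u1]=1; return np.argwhere(m&k)[:,::-1]
a=red(c['frame'],(430,480,180,210)); b=red(s['frame'],(250,275,125,145))
print(len(a),a.min(0),a.max(0),a.mean(0),len(b),b.min(0),b.max(0),b.mean(0))
print('handle scene-mid vs side-mid',tri(ray(c,*a.mean(0)),ray(s,*b.mean(0))))
F=np.array([.5277,.1125,.13]);yaw=-.058;Y=np.array([-np.sin(yaw),np.cos(yaw),0]);X=np.array([np.cos(yaw),np.sin(yaw),0])
for n,p,r in [('hi+y',(565,165),(215,88)),('hi-y',(243,163),(362,245)),('knobtop pointer tip',(152,121),(333,285)),]:
    P,e=tri(ray(c,*z2(*p)),ray(s,*z3(*r))); print(n,P.round(4),e.round(4),'local',((P-F)@X).round(4),((P-F)@Y).round(4),(P[2]-.13).round(4))
# green and red dots
P,e=tri(ray(c,*z2(138,152)),ray(s,*z3(352,365)));print('knob',P,e)
for z in (.12,.13,.14,.15): print(z,onz(c,*z2(175,155),z).round(4),onz(s,*z3(306,379),z).round(4), 'ringC',onz(c,*z2(138,157),z).round(4),onz(s,*z3(352,370),z).round(4))
```

```text
85 [444 193] [461 197] [452.4        195.01176471] 36 [258 131] [266 138] [261.83333333 134.22222222]
handle scene-mid vs side-mid (array([0.59097025, 0.29898752, 0.15910257]), np.float64(0.00030175305633121626))
hi+y [0.5978 0.2311 0.1928] 0.0037 local 0.0631 0.1224 0.0628
hi-y [0.5852 0.02   0.1882] 0.0141 local 0.0627 -0.089 0.0582
knobtop pointer tip [ 0.5476 -0.0319  0.198 ] 0.0028 local 0.0283 -0.143 0.068
knob [ 0.54750441 -0.04327804  0.15579868] 0.0039121023768287164
0.12 [ 0.5274 -0.0147  0.12  ] [5.425e-01 2.000e-04 1.200e-01] ringC [ 0.5274 -0.041   0.12  ] [ 0.5687 -0.0059  0.12  ]
0.13 [ 0.5336 -0.0154  0.13  ] [ 0.5367 -0.0121  0.13  ] ringC [ 0.5337 -0.0413  0.13  ] [ 0.5624 -0.0181  0.13  ]
0.14 [ 0.5399 -0.016   0.14  ] [ 0.5309 -0.0244  0.14  ] ringC [ 0.5399 -0.0417  0.14  ] [ 0.556  -0.0303  0.14  ]
0.15 [ 0.5461 -0.0166  0.15  ] [ 0.5251 -0.0367  0.15  ] ringC [ 0.5462 -0.042   0.15  ] [ 0.5497 -0.0424  0.15  ]
```

```bash
cat >> h.py <<'E'
def Rot(xa,za):
    za=np.array(za,float);za/=np.linalg.norm(za);xa=np.array(xa,float);xa-=za*(xa@za);xa/=np.linalg.norm(xa)
    return np.stack([xa,np.cross(za,xa),za],1)
def rz(a): return np.array([[np.cos(a),-np.sin(a),0],[np.sin(a),np.cos(a),0],[0,0,1.]])
yaw=-.058; Y=np.array([-np.sin(yaw),np.cos(yaw),0]);X=np.array([np.cos(yaw),np.sin(yaw),0]);Z=np.array([0,0,1.])
F=np.array([.5277,.1125,0])+.02*Y
A=F+[0,0,.13]
def down(xa): return q(Rot(xa,-Z))
E
python3 - <<'E'
from h import *
K=np.array([.5475,-.05,.19])
for s in (1,-1):
  for a in (0,.75,1.5): print(s,a,np.round(manip.inverse_kinematics(K+[0,0,.1],down(rz(a)@(s*Y))) if manip.inverse_kinematics(K+[0,0,.1],down(rz(a)@(s*Y))) is not None else np.nan,2))
# handle
for phi in np.radians([151,120,83,50,15]):
  P=A+.17*Y-.06*np.cos(phi)*X+.06*np.sin(phi)*Z
  for tilt in (-.5,0,.5):
    for s in (1,-1):
      o=q(Rot(s*Y,-Z*np.cos(tilt)+X*np.sin(tilt))); j=manip.inverse_kinematics(P,o); print(np.degrees(phi).round(),tilt,s,None if j is None else np.round(j,2))
# bars
X_b=np.array([.997,-.078,0])
for tx,ty in [(.533,-.365),(.5436,-.2216)]:
  for al in (0,np.radians(22)):
    for s in (1,-1):
      za=-Z*np.cos(al)-X_b*np.sin(al)
      for d in (0,.12):
        P=np.array([tx+.015-d*.927,ty,.065+d*.375])
        j=manip.inverse_kinematics(P,q(Rot(s*X_b,za)));print('bar',tx,al,s,d,None if j is None else np.round(j,2))
E
```

```text
1 0 [-0.23  0.02  1.67 -0.    1.45 -0.18]
1 0.75 [-0.23  0.02  1.67 -0.    1.45 -0.93]
1 1.5 [-0.23  0.02  1.67 -0.    1.45 -1.68]
-1 0 nan
-1 0.75 [-0.23  0.02  1.67 -0.    1.45  2.22]
-1 1.5 [-0.23  0.02  1.67 -0.    1.45  1.47]
151.0 -0.5 1 [0.27 0.73 1.09 0.16 1.8  0.33]
151.0 -0.5 -1 None
151.0 0 1 [ 0.35  0.38  1.5  -0.    1.26  0.41]
151.0 0 -1 None
151.0 0.5 1 [ 0.46  0.15  1.87 -0.37  0.72  0.75]
151.0 0.5 -1 [ 0.46  0.15  1.87 -0.37  0.72 -2.39]
120.0 -0.5 1 [0.28 0.66 1.15 0.17 1.81 0.34]
120.0 -0.5 -1 None
120.0 0 1 [ 0.36  0.32  1.54 -0.    1.28  0.42]
120.0 0 -1 None
120.0 0.5 1 [ 0.49  0.07  1.9  -0.37  0.76  0.76]
120.0 0.5 -1 [ 0.49  0.07  1.9  -0.37  0.76 -2.38]
83.0 -0.5 1 [0.3  0.57 1.26 0.17 1.78 0.35]
83.0 -0.5 -1 None
83.0 0 1 [ 0.39  0.24  1.62 -0.    1.28  0.45]
83.0 0 -1 None
83.0 0.5 1 [ 0.53 -0.    1.96 -0.38  0.79  0.8 ]
83.0 0.5 -1 [ 0.53 -0.    1.96 -0.38  0.79 -2.34]
50.0 -0.5 1 [0.32 0.52 1.36 0.18 1.73 0.36]
50.0 -0.5 -1 None
50.0 0 1 [ 0.41  0.19  1.71 -0.    1.25  0.47]
50.0 0 -1 [ 0.41  0.19  1.71 -0.    1.25 -2.67]
50.0 0.5 1 [ 0.56 -0.04  2.03 -
[... 663 characters left out ...]
0.47  1.53 -0.23  1.46  1.  ]
bar 0.533 0.3839724354387525 -1 0 [-0.62  0.73  1.24 -0.19  1.51 -2.06]
bar 0.533 0.3839724354387525 -1 0.12 [-0.71  0.47  1.53 -0.23  1.46 -2.14]
bar 0.5436 0 1 0 [-0.51  0.36  1.73 -0.    1.05  1.14]
bar 0.5436 0 1 0.12 [-0.62  0.07  1.97 -0.    1.1   1.03]
bar 0.5436 0 -1 0 [-0.51  0.36  1.73 -0.    1.05 -2.  ]
bar 0.5436 0 -1 0.12 [-0.62  0.07  1.97 -0.    1.1  -2.11]
bar 0.5436 0.3839724354387525 1 0 [-0.44  0.63  1.4  -0.13  1.48  1.25]
bar 0.5436 0.3839724354387525 1 0.12 [-0.52  0.35  1.69 -0.16  1.45  1.18]
bar 0.5436 0.3839724354387525 -1 0 [-0.44  0.63  1.4  -0.13  1.48 -1.9 ]
bar 0.5436 0.3839724354387525 -1 0.12 [-0.52  0.35  1.69 -0.16  1.45 -1.96]
```

Run:
```python
from h import *
manip.move_ptp([.5475,-.05,.30],down(Y))
p,o=manip.current_position(),manip.current_orientation();print(p,o,manip.current_t())
save('wrist','w1.png')
```

```text
[ 0.54747153 -0.05087481  0.29989456] [ 2.58042629e-05  7.27790104e-01  6.85799928e-01 -1.50725783e-04] 2.7083
```

View pics/w1.png

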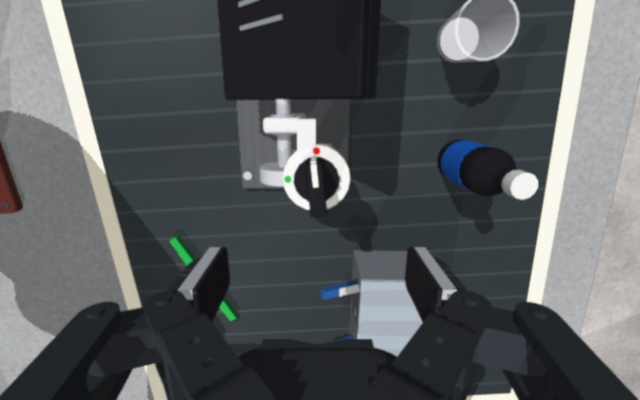

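Run:
```python
from h import *
a=cv2.imread('pics/w1.png')
cv2.imwrite('pics/w1z.png',cv2.resize(a[90:230,230:380],None,fx=5,fy=4,interpolation=2))
```

```text
(no output)
```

View pics/w1z.png

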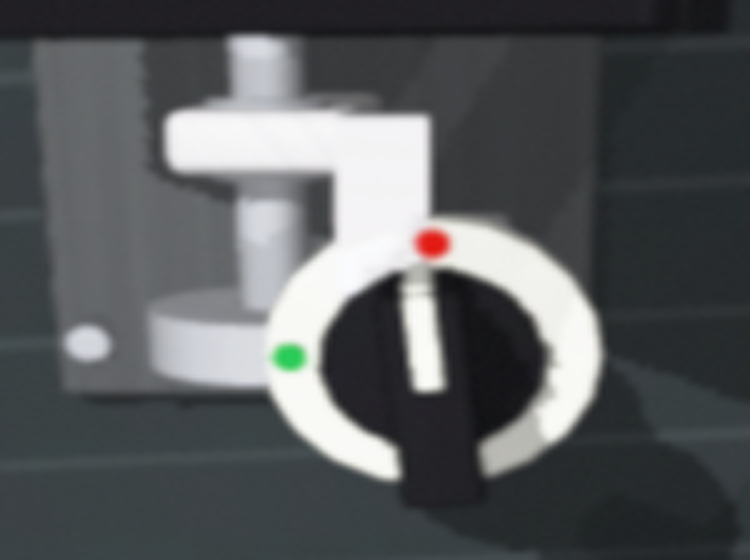

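Run:
```python
from h import *
c=manip.camera('scene');s=manip.camera('side');w=manip.camera('wrist');p,o=manip.current_position(),manip.current_orientation()
z2=lambda u,v:(290+u/4,150+v/4); z3=lambda u,v:(220+u/4,110+v/4);zw=lambda u,v:(230+u/5,90+v/4)
rw=lambda *a:ray(w,*zw(*a),p,o)
print('red',tri(rw(432,243),ray(c,*z2(175,155))))
print('green',tri(rw(289,357),ray(s,*z3(306,379))))
print('ring c',tri(rw(434.5,350),ray(c,*z2(138,157))))
print('ptr outer tip w/scene',tri(rw(417,290),ray(c,*z2(152,121))),'side',tri(rw(417,285),ray(s,*z3(333,285))))
for z in (.155,.19,.195,.2):print(z,[onz(w,*zw(*t),z,p,o).round(4).tolist() for t in [(434.5,350),(425,270),(442,505)]])
```

```text
red (array([ 0.54778218, -0.01625333,  0.15231471]), np.float64(0.001076794521935405))
green (array([ 0.52154058, -0.04072597,  0.15379444]), np.float64(0.0028885827236806235))
ring c (array([ 0.54668071, -0.04145542,  0.15029235]), np.float64(0.0012470963344160845))
ptr outer tip w/scene (array([ 0.54312708, -0.02627783,  0.18468478]), np.float64(0.01290479844256985)) side (array([ 0.5487164 , -0.0193917 ,  0.19113034]), np.float64(0.006926291547801498))
0.155 [[0.547, -0.0397, 0.155], [0.5464, -0.0213, 0.155], [0.5462, -0.0775, 0.155]]
0.19 [[0.5475, -0.0313, 0.19], [0.547, -0.0152, 0.19], [0.5468, -0.0641, 0.19]]
0.195 [[0.5476, -0.0301, 0.195], [0.5471, -0.0144, 0.195], [0.5469, -0.0622, 0.195]]
0.2 [[0.5477, -0.0289, 0.2], [0.5471, -0.0135, 0.2], [0.547, -0.0603, 0.2]]
```

Run:
```python
from h import *
K=np.array([.547,-.041,.189]); g=rz(.08)@Y
manip.line_to(K+[0,0,.06],down(g),speed=.15)
print(manip.line_to(K,speed=.1,threshold=15))
manip.close(); print('w',manip.current_grip_width(),manip.current_position(),manip.current_force(),manip.current_moment())
for a in (.45,.8,1.15,np.pi/2-.1):
    j=manip.inverse_kinematics(K,down(rz(a)@Y)); manip.movej(j); print(a,manip.current_t(),manip.current_force().round(1),manip.current_moment().round(2),manip.current_grip_width())
manip.release()
manip.line_to(K+[0,0,.10],speed=.2)
p,o=manip.current_position(),manip.current_orientation();print(p,o)
save('wrist','w2.png');save('side','s2.png')
```

```text
False
w 0.013181229370597236 [ 0.54697851 -0.04100793  0.18932585] [-1.82380871  1.01042122  2.26437519] [0.01239151 0.25042679 0.01858573]
0.45 5.2417 [-4.8 -0.   6.1] [-0.12  0.72  0.09] 0.01266391507055076
0.8 5.6667 [-7.4 -0.8  6.4] [-0.3   1.16  0.1 ] 0.012978491131820027
1.15 6.0917 [-8.4 -3.5  6.7] [-0.53  1.43 -0.01] 0.012481781450448535
1.4707963267948965 6.5 [-9.  -5.1  7.8] [-0.86  1.51 -0.  ] 0.013220265222873635
[ 0.54657668 -0.04091725  0.28799485] [-5.32934799e-04  7.89295227e-02  9.96880054e-01  7.25617740e-05]
```

View pics/w2.png

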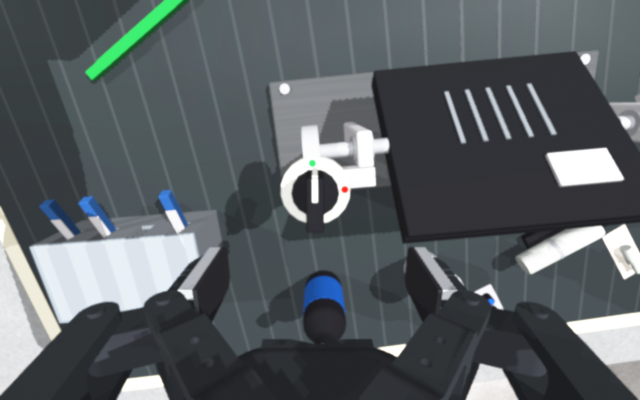

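```bash
cat >> h.py <<'E'
def hpose(phi,tilt,dy=.171,r=.06,back=0.):
    za=-Z*np.cos(tilt)+X*np.sin(tilt)
    return A+dy*Y-r*np.cos(phi)*X+r*np.sin(phi)*Z-back*za, q(Rot(Y,za))
E
python3 - <<'E'
from h import *
ph0=np.radians(151); H=hpose(ph0,0)[0]; print(H)
P,o=hpose(ph0,-.45,back=.13); manip.line_to(manip.current_position()+np.array([0,0,.04]),speed=.25); manip.move_ptp(P,o)
save('wrist','w3.png'); print(manip.current_position(),manip.current_t())
c=manip.camera('wrist'); h=cv2.cvtColor(c['frame'],cv2.COLOR_BGR2HSV); m=((h[...,0]<8)|(h[...,0]>172))&(h[...,1]>150)&(h[...,2]>100)
n,l,st,ce=cv2.connectedComponentsWithStats(m.astype(np.uint8)); print(st[1:],ce[1:])
p,oo=manip.current_position(),manip.current_orientation()
print('expected px',proj(c,H,p,oo),proj(c,H+.024*Y,p,oo),proj(c,H-.024*Y,p,oo))
E
```

```text
[0.59116073 0.30013686 0.15908858]
[0.64786184 0.29602857 0.27648054] 10.025
[[310 165  15  55 793]
 [615 253  16  11 138]] [[316.96469105 191.82345523]
 [622.2173913  257.99275362]]
expected px [317.53851984 192.60671202] [317.5354983 165.5974237] [317.54127735 218.23102189]
```

View pics/w3.png

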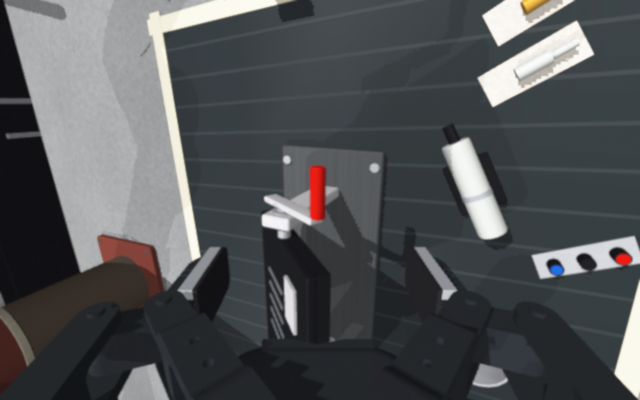

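Run:
```python
from h import *
P,o=hpose(np.radians(151),-.45); print(manip.line_to(P,o,speed=.12,threshold=20))
manip.close(); print('w',manip.current_grip_width(),manip.current_force().round(1))
ps=np.linspace(151,15,13)[1:]
for d in ps:
    t=-.45+1.05*(151-d)/136
    P,o=hpose(np.radians(d),t)
    manip.line_to(P,o,speed=.06)
    f=manip.current_force(); print(round(d),manip.current_t(),f.round(1),manip.current_grip_width().__round__(4),(manip.current_position()-P).round(4))
    if np.linalg.norm(f)>60: print('STOP');break
save('side','s4.png');save('scene','c4.png')
```

```text
False
w 0.011542185643783703 [ 1.5  0.2 -0.1]
140 12.325 [ 5.5 -0.2 -0.4] 0.0118 [0.0007 0.     0.0008]
128 12.675 [ 4.7 -1.   3.8] 0.0117 [0.0011 0.     0.0017]
117 13.025 [ 7.4 -0.4  3.9] 0.012 [0.002  0.     0.0021]
106 13.375 [ 5.  -2.4  9.4] 0.0114 [0.0024 0.0001 0.0033]
94 13.725 [ 5.8 -2.2 10.9] 0.0117 [0.0032 0.0001 0.0042]
83 14.075 [ 6.4 -4.1 13.7] 0.0118 [0.0044 0.0001 0.0055]
72 14.425 [-2.8 -4.7 19. ] 0.012 [0.0022 0.0003 0.0048]
60 14.775 [-6.2 -4.8 19.7] 0.012 [0.0017 0.0005 0.0048]
49 15.125 [-10.7  -6.1  22.7] 0.0118 [0.0011 0.0005 0.0045]
38 15.475 [-14.4  -0.8  16.1] 0.0126 [-0.001   0.0005  0.0016]
26 15.825 [-11.8   3.5   5.7] 0.0121 [-0.0015  0.0005 -0.0004]
15 16.175 [-12.2   2.7   8.3] 0.0121 [-0.0009  0.0005 -0.0001]
```

View pics/s4.png

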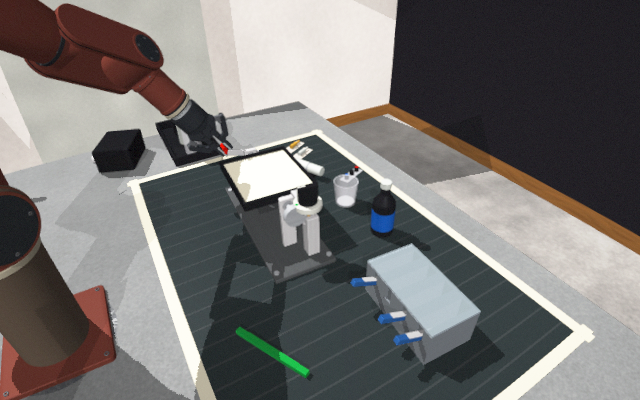

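View pics/c4.png

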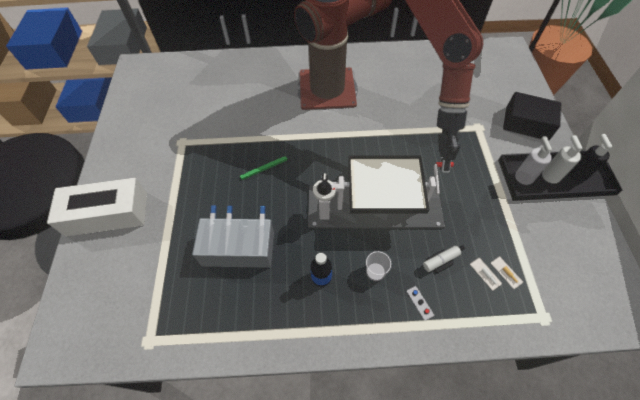

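Run:
```python
from h import *
manip.release()
Rm=Rq(manip.current_orientation()); manip.line_to(manip.current_position()-.1*Rm[:,2],speed=.2)
# go look above panel with wrist
manip.move_ptp(A-.03*Y+[0,0,.22],down(Y))
p,o=manip.current_position(),manip.current_orientation()
w=save('wrist','w5.png');c=save('scene','c5.png');s=save('side','s5.png');print(manip.current_t())
for n,cam,pp in [('w5',w,(p,o)),('c5',c,()),('s5',s,())]:
    print(n,[proj(cam,A+.015*Z+sx*.09*X+sy*.105*Y,*pp).round(1).tolist() for sx in(-1,1) for sy in (-1,1)])
a=c['frame'];b=s['frame']
cv2.imwrite('pics/z5.png',np.vstack([cv2.resize(a[145:225,335:435],None,fx=4,fy=4,interpolation=2),cv2.resize(b[140:215,215:315],None,fx=4,fy=4,interpolation=2)])[:600])
```

```text
18.8
w5 [[242.5, 236.6], [227.3, 40.3], [395.2, 236.8], [411.0, 40.1]]
c5 [[347.9, 155.8], [420.2, 155.6], [350.1, 210.1], [429.0, 209.9]]
s5 [[244.0, 203.7], [218.9, 161.1], [318.2, 181.9], [283.5, 145.1]]
```

View pics/w5.png

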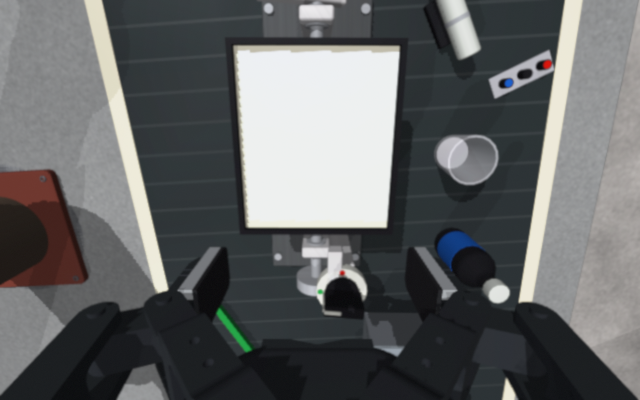

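View pics/z5.png

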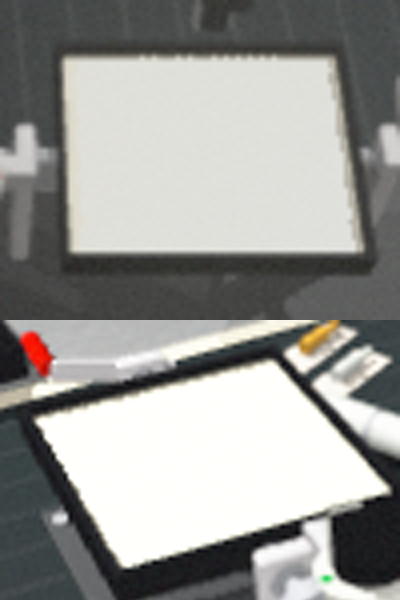

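```bash
cat >> h.py <<'E'
def facequad(f,thr=(200,60)):
    h=cv2.cvtColor(f,cv2.COLOR_BGR2HSV); m=((h[...,2]>thr[0])&(h[...,1]<thr[1])).astype(np.uint8)
    n,l,st,ce=cv2.connectedComponentsWithStats(m); i=max(range(1,n),key=lambda k:st[k,4] if abs(ce[k][0]-320)<150 and st[k,4]<60000 else 0)
    cs,_=cv2.findContours((l==i).astype(np.uint8),0,1); c=max(cs,key=cv2.contourArea); P=cv2.boxPoints(cv2.minAreaRect(c))
    qd=cv2.approxPolyDP(cv2.convexHull(c),.03*cv2.arcLength(c,True),True)[:,0].astype(float)
    # refine: fit lines to contour pts near each side
    pts=c[:,0].astype(float); L=[]
    for k in range(len(qd)):
        a,b=qd[k],qd[(k+1)%len(qd)]; d=(b-a)/np.linalg.norm(b-a); n_=np.array([-d[1],d[0]]); t=(pts-a)@d/np.linalg.norm(b-a); s=(pts-a)@n_
        sel=pts[(abs(s)<2.5)&(t>.1)&(t<.9)]; vx,vy,x0,y0=cv2.fitLine(sel.astype(np.float32),cv2.DIST_HUBER,0,.01,.01).ravel(); L.append((np.array([x0,y0]),np.array([vx,vy])))
    out=[]
    for k in range(len(L)):
        (p1,d1),(p2,d2)=L[k-1],L[k]; t=np.linalg.solve(np.stack([d1,-d2],1),p2-p1); out.append(p1+d1*t[0])
    return np.array(out)
E
python3 - <<'E'
from h import *
from scipy.optimize import least_squares
p,o=manip.current_position(),manip.current_orientation();w=manip.camera('wrist')
Q=facequad(w['frame']); print(Q.round(1))
def face(th,x0,y0,yw):
    Xa=np.array([np.cos(yw),np.sin(yw),0]);Ya=np.array([-np.sin(yw),np.cos(yw),0])
    C=np.array([x0,y0,.13]); ex=Xa*np.cos(th)-Z*np.sin(th); n=Xa*np.sin(th)+Z*np.cos(th)
    return [C+.007*n+sx*.084*ex+sy*.099*Ya for sx,sy in((-1,-1),(-1,1),(1,1),(1,-1))]
def res(v):
    U=[proj(w,P,p,o) for P in face(*v)]
    r=[]
    for u in U:
        k=np.argmin(np.linalg.norm(Q-u,axis=1)); r+=list(u-Q[k])
    return np.array(r)
s=least_squares(res,[0,*A[:2],yaw]); print(s.x,s.fun.round(2)); print(A,res([0,*A[:2],yaw]).round(1))
E
```

```text
[[237.6  51.9]
 [398.7  53.3]
 [385.2 227. ]
 [248.9 227. ]]
[ 0.02032497  0.52714272  0.13198301 -0.06139179] [-1.68  3.6  -2.21 -2.35  2.26 -2.12  1.65  3.34]
[0.52885935 0.13246637 0.13      ] [ 0.2  2.8 -0.6 -2.4  4.  -3.3  3.6  3.3]
```

```bash
cat >> h.py <<'E'
A=np.array([.5271,.132,.13]);yaw=-.06;Y=np.array([-np.sin(yaw),np.cos(yaw),0]);X=np.array([np.cos(yaw),np.sin(yaw),0])
E
python3 - <<'E'
from h import *
K=np.array([.547,-.041,.189]); a0=np.pi/2-.1
manip.move_ptp(K+[0,0,.08],down(rz(a0)@Y))
print(manip.line_to(K,speed=.1,threshold=15))
manip.close(); print('w',manip.current_grip_width())
for a in (1.1,.75,.4,.05):
    j=manip.inverse_kinematics(K,down(rz(a)@Y)); manip.movej(j); print(a,manip.current_force().round(1),manip.current_moment().round(2))
manip.release()
manip.line_to(K+[0,0,.11],speed=.2)
save('wrist','w6.png')
# look at panel
manip.move_ptp(A-.03*Y+[0,0,.22],down(Y)); p,o=manip.current_position(),manip.current_orientation()
w=save('wrist','w7.png'); print(facequad(w['frame']).round(1),manip.current_t())
E
```

```text
False
w 0.01286520213975515
1.1 [-2.5 -5.1  2.9] [-0.65  0.27 -0.12]
0.75 [-2.  -5.7  2.5] [-0.66  0.14 -0.04]
0.4 [-1.6 -5.   1.8] [-0.75 -0.11 -0.1 ]
0.05 [-1.1 -4.4  2. ] [-0.9  -0.18 -0.04]
[[238.4  51. ]
 [399.7  51. ]
 [386.2 226.5]
 [249.7 224.8]] 25.85
```

View pics/w6.png

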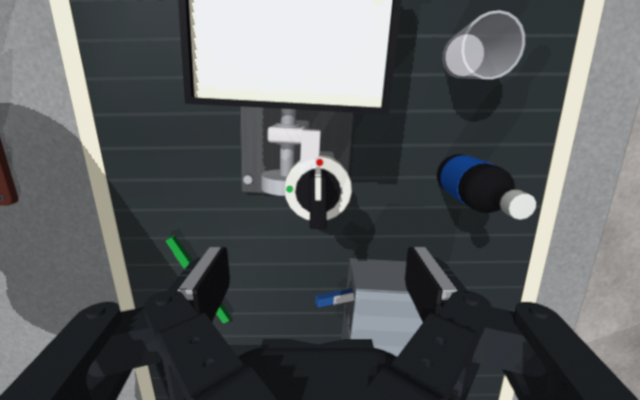

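View pics/w7.png

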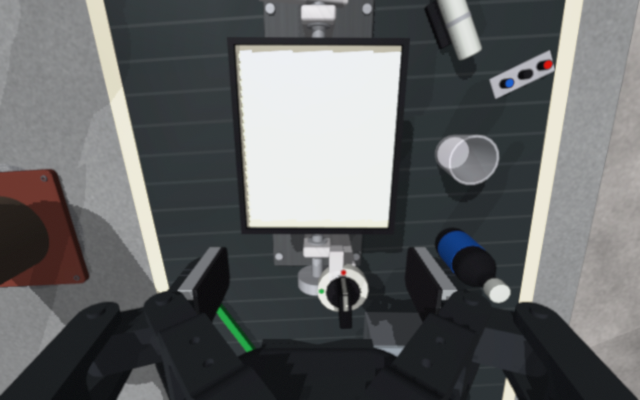

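Run:
```python
from h import *
manip.close(); o=down(Y)
for s in (-1,1):
    P=A+s*.06*X; manip.line_to(P+[0,0,.06],o,speed=.2)
    print(s,manip.line_to(P+[0,0,.012],speed=.03,threshold=4),manip.current_position()[2]-.019,manip.current_force()); manip.line_to(P+[0,0,.06],speed=.15)
manip.release(); print(manip.current_t())
```

```text
-1 True 0.13523366838815695 [ 0.45936749 -0.06870862 -0.31968632]
1 True 0.13655343670773792 [-0.77085971  0.29660041  0.56543115]
32.0833
```

```bash
cat >> h.py <<'E'
byaw=-.078; Xb=np.array([np.cos(byaw),np.sin(byaw),0]);Yb=np.array([-np.sin(byaw),np.cos(byaw),0])
sl=np.radians(22); d=-Xb*np.cos(sl)+Z*np.sin(sl)   # outward along bar
nb=Xb*np.sin(sl)+Z*np.cos(sl)                      # bar top normal
og=q(Rot(Xb,-nb))
E
python3 - <<'E'
from h import *
manip.line_to(manip.current_position()+[0,0,.12],speed=.25)
manip.move_ptp([.50,-.29,.28],down(Xb)); p,o=manip.current_position(),manip.current_orientation()
print(p.tolist(),o.tolist(),manip.current_t()); w=save('wrist','w8.png'); 
T=[np.array(t) for t in [[ 0.53314745, -0.36523961,  0.073],[ 0.53709626, -0.31746476,  0.0734],[ 0.54360673, -0.2215793 ,  0.0727]]]
print([proj(w,t,p,o).round(1).tolist() for t in T])
cv2.imwrite('pics/w8z.png',cv2.resize(w['frame'][100:300,180:480],(800,533),interpolation=2))
E
```

```text
[0.5004430270458844, -0.2891362190117479, 0.2798592091626801] [-0.0002466621209629495, 0.9992739938454134, -0.03809756384264144, -3.3601725781811777e-06] 34.2917
[[386.4, 136.8], [342.0, 136.5], [253.1, 137.2]]
```

View pics/w8.png

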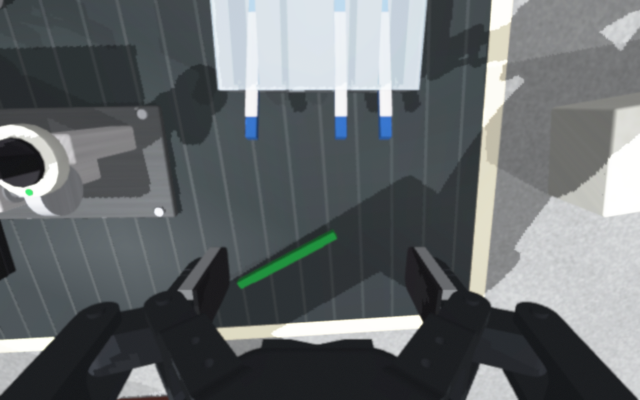

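```bash
cat >> h.py <<'E'
def pull(T,h=.020,yo=0.,back=.018):
    T=np.array(T,float); C=T-back*d-.006*nb+yo*Yb; G=C+h*nb
    manip.move_ptp(G+.07*nb,og); print('contact',manip.line_to(G,og,speed=.12,threshold=8),(manip.current_position()-G).round(4))
    manip.close(); print('w',round(manip.current_grip_width(),4),manip.current_force().round(1))
    manip.line_to(G+.03*d,speed=.08); print('w',round(manip.current_grip_width(),4),manip.current_force().round(1))
    manip.line_to(G+.128*d,speed=.12); print('w',round(manip.current_grip_width(),4),manip.current_force().round(1),manip.current_t())
    P=manip.current_position(); P[2]=.30; manip.line_to(P,speed=.2); print('w',round(manip.current_grip_width(),4),manip.current_t())
E
python3 - <<'E'
from h import *
pull([ 0.5436, -0.2216,  0.0727])
save('scene','c9.png');save('side','s9.png');save('wrist','w9.png')
E
```

```text
contact False [ 0.0006 -0.0007  0.0014]
w 0.0104 [0.6 0.  1.3]
w 0.0103 [-0.4 -1.1  2. ]
w 0.0102 [-0.2 -1.1 -0.8] 37.9833
w 0.0104 39.0
```

View pics/s9.png

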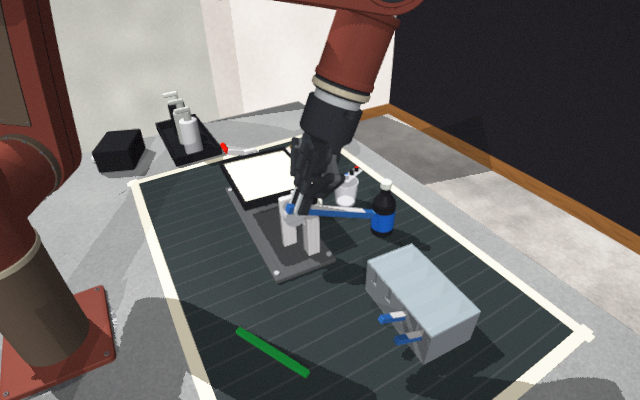

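View pics/w9.png

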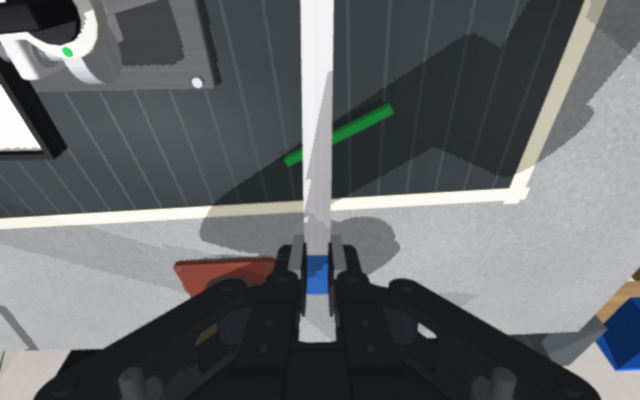

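```bash
cat >> h.py <<'E'
def place(lx,h=.020,back=.018,tag='p',o=None,dy=0.):
    P=A+lx*X-(.0825-back-dy)*Y; o=down(Y) if o is None else o; zc=.137+.006+h
    P[2]=.27; manip.move_ptp(P,o); print('w',round(manip.current_grip_width(),4),manip.current_t())
    P[2]=zc+.03; manip.line_to(P,o,speed=.15); save('side',tag+'s.png'); save('wrist',tag+'w.png')
    P[2]=zc-.004; print('touch',manip.line_to(P,speed=.03,threshold=2.5),manip.current_position()[2]-zc,manip.current_force().round(1),manip.current_t())
E
python3 - <<'E'
from h import *
place(.05,tag='a')
E
```

```text
w 0.0103 40.325
touch False -0.0036885117314394977 [ 0.8 -0.1 -0.6] 42.375
```

View pics/as.png

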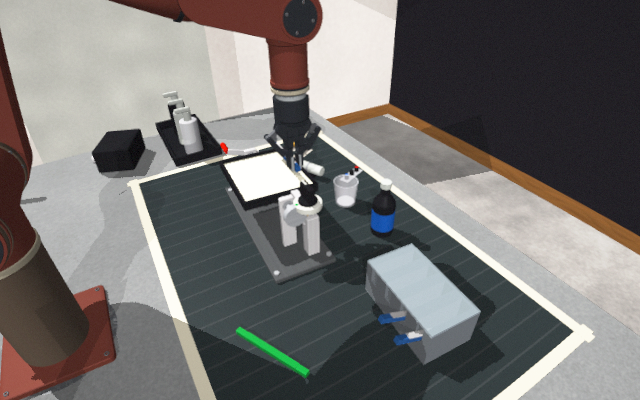

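View pics/aw.png

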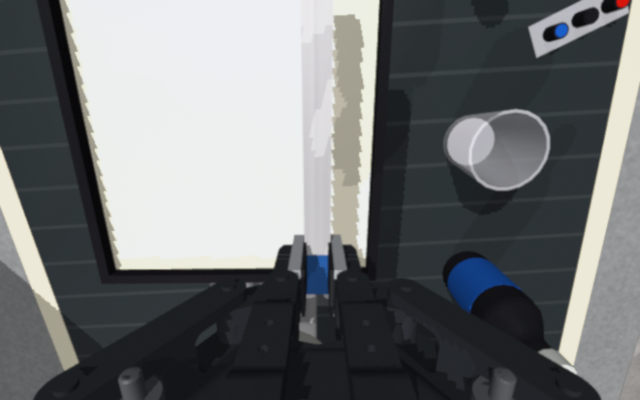

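Run:
```python
from h import *
P=manip.current_position(); P[2]-=.006
print('touch',manip.line_to(P,speed=.02,threshold=2),manip.current_position()[2]-.163,manip.current_force().round(1),manip.current_t())
save('side','b.png');w=save('wrist','bw.png'); c=save('scene','bc.png')
z=lambda f,u,v:cv2.resize(f[v:v+75,u:u+200],None,fx=4,fy=4,interpolation=2)
cv2.imwrite('pics/bz.png',np.vstack([z(cv2.imread('pics/b.png'),200,130),z(c['frame'],320,145)]))
```

```text
touch True -0.008503349151842587 [0.8 0.4 1.1] 42.6583
```

View pics/bz.png

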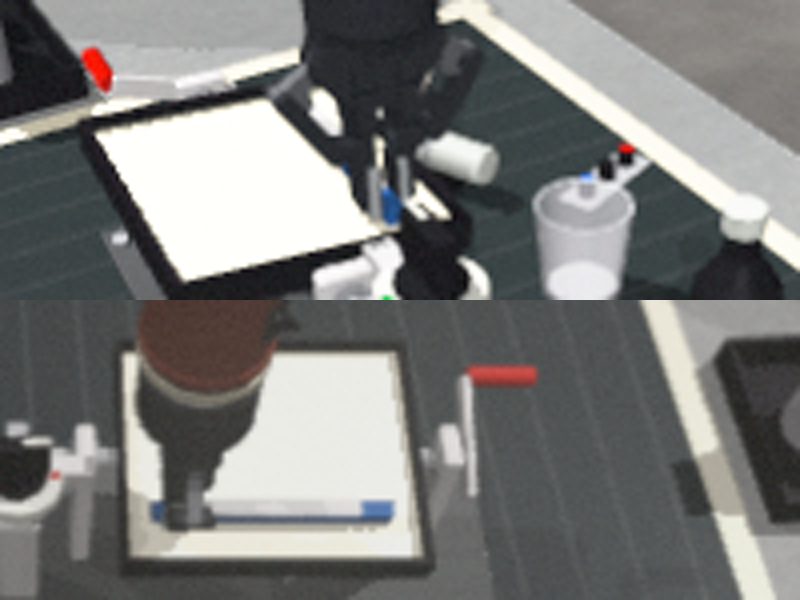

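View pics/bw.png

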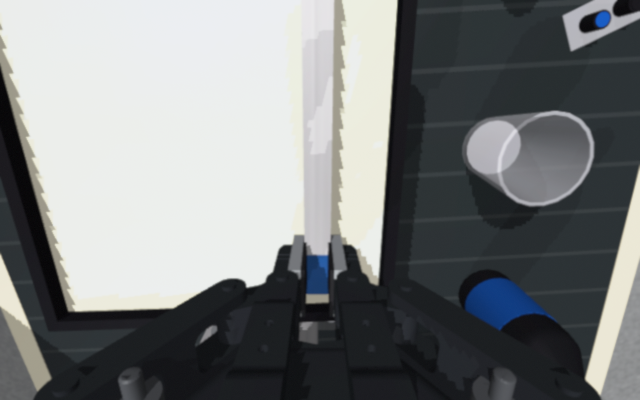

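Run:
```python
from h import *
manip.release(); P=manip.current_position(); P[2]=.30; manip.line_to(P,speed=.2)
w=save('wrist','w10.png'); c=manip.camera('scene');s=manip.camera('side');print(manip.current_t())
cv2.imwrite('pics/z10.png',np.vstack([cv2.resize(c['frame'][190:240,190:290],None,fx=6,fy=6,interpolation=2),cv2.resize(s['frame'][300:350,370:470],None,fx=6,fy=6,interpolation=2)]))
```

```text
44.55
```

View pics/w10.png

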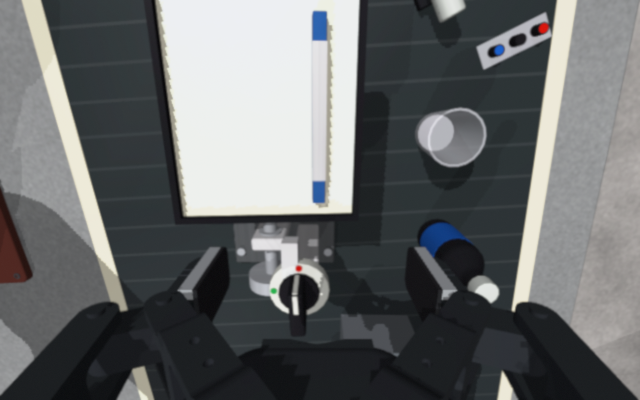

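View pics/z10.png

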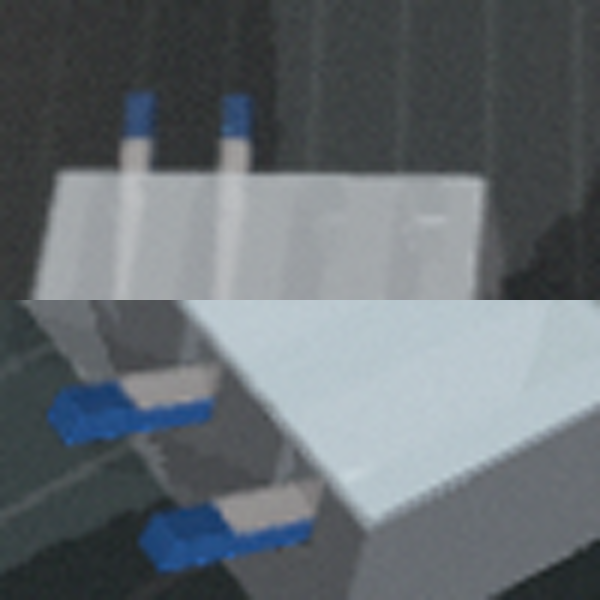

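Run:
```python
from h import *
c=manip.camera('scene');s=manip.camera('side')
p,o=[0.5004430270458844, -0.2891362190117479, 0.2798592091626801],[-0.0002466621209629495, 0.9992739938454134, -0.03809756384264144, -3.3601725781811777e-06]
w=manip.camera('wrist')
for a,b,ww in [((140,93),(397.3,336.8),(386,137)),((237,94),(382,316.2),(341,137))]:
    rc=ray(c,190+a[0]/6,190+a[1]/6);rs=ray(s,*b);rw=ray(w,*ww,p,o)
    print(tri(rc,rs),tri(rw,rs),tri(rc,rw))
```

```text
(array([ 0.53732218, -0.36476228,  0.07896907]), np.float64(4.37840036988318e-05)) (array([ 0.53677675, -0.36450574,  0.07919353]), np.float64(0.001158333734912416)) (array([ 0.53616257, -0.36494115,  0.07706823]), np.float64(0.00075546878917503))
(array([ 0.54108058, -0.31784357,  0.07913276]), np.float64(0.0007557330781172878)) (array([ 0.54064252, -0.31730388,  0.07896491]), np.float64(0.002119299226357064)) (array([ 0.54005064, -0.31719638,  0.07818587]), np.float64(0.0012834949617902924))
```

Run:
```python
from h import *
T=[.5368,-.3647,.0788]
G=np.array(T)-.018*d+.014*nb
manip.move_ptp([.45,-.25,.28],og)
pull(T,h=.0200,yo=-.0015)
save('scene','c11.png');save('side','s11.png');save('wrist','w11.png')
```

```text
contact False [ 0.0006 -0.0003  0.0013]
w 0.0095 [-0.3 -0.   1.3]
w 0.0095 [-0.2  1.2  1.4]
w 0.0096 [-0.4  0.5 -0.2] 49.7667
w 0.0092 50.75
```

View pics/s11.png

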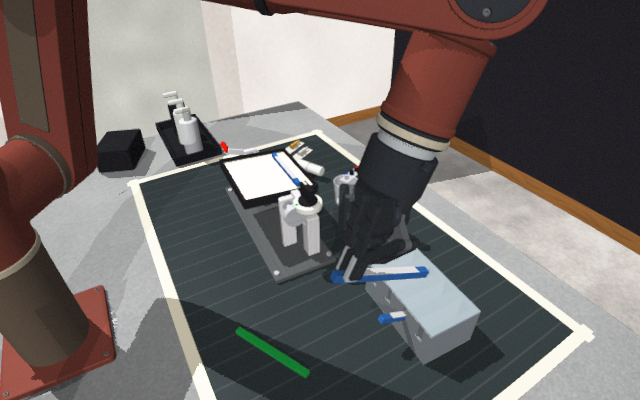

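View pics/w11.png

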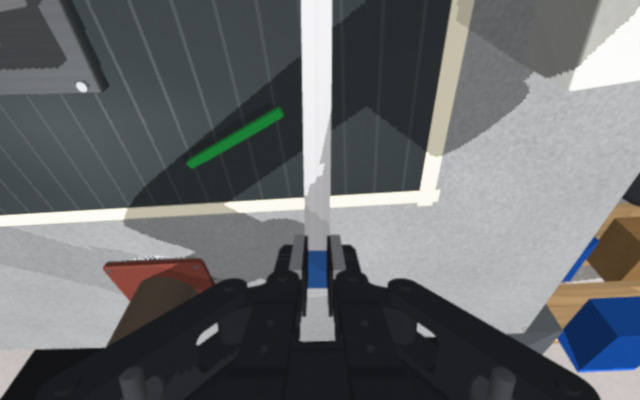

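Run:
```python
from h import *
place(.0,tag='d',h=.021)
print(manip.current_grip_width())
c=save('scene','dc.png');s=save('side','ds2.png')
z=lambda f,u,v:cv2.resize(f[v:v+75,u:u+200],None,fx=4,fy=4,interpolation=2)
cv2.imwrite('pics/dz.png',np.vstack([z(s['frame'],200,130),z(c['frame'],320,145)]))
```

```text
w 0.0088 52.5
touch True -0.000554117322726505 [ 0.1 -0.6  3.4] 54.1917
0.009422075670081425
```

View pics/dz.png

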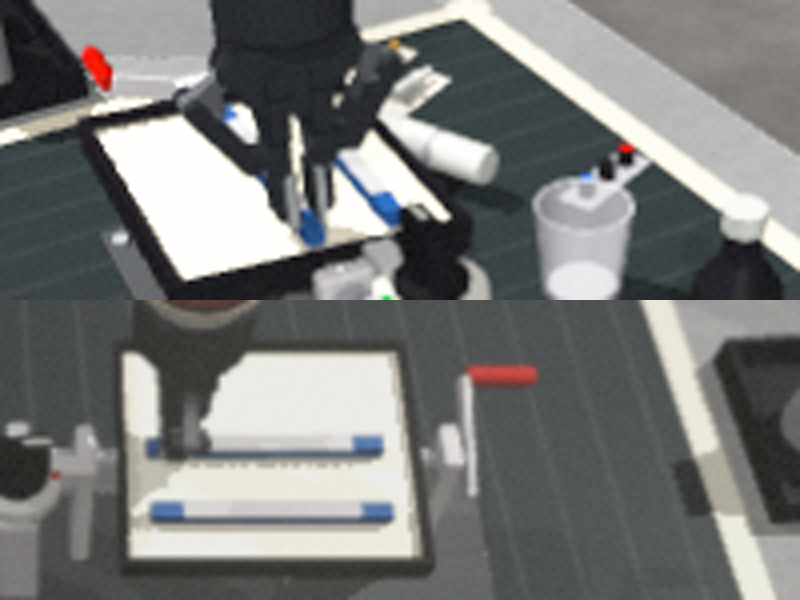

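Run:
```python
from h import *
manip.release(); P=manip.current_position(); P[2]=.30; manip.line_to(P,speed=.2)
save('wrist','w12.png'); manip.move_ptp([.45,-.2,.28],og)
p,o=manip.current_position(),manip.current_orientation(); w=save('wrist','w12b.png'); s=manip.camera('side')
T=np.array([.5405,-.3175,.0788])
h=cv2.cvtColor(s['frame'],cv2.COLOR_BGR2HSV); m=(h[...,0]>100)&(h[...,0]<125)&(h[...,1]>130); m[:290]=0
a=np.argwhere(m)[:,::-1]; print('side blue',a.min(0),a.max(0),len(a),proj(s,T).round(1),proj(w,T,p,o).round(1))
```

```text
side blue [378 314] [404 323] 154 [381.4 316.2] [462.  -22.1]
```

View pics/w12.png

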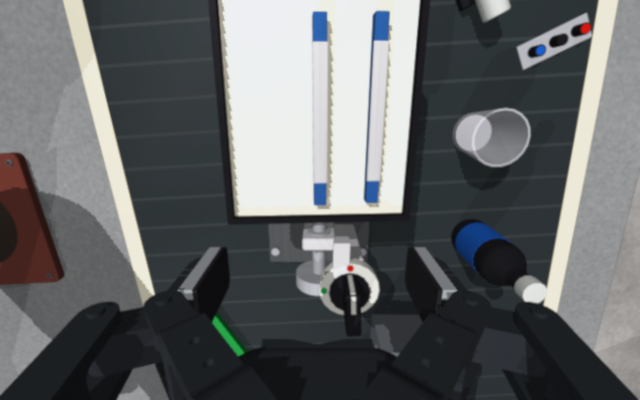

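View pics/w12b.png

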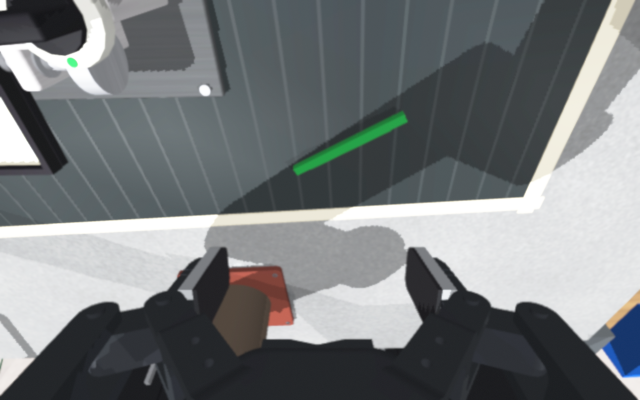

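Run:
```python
from h import *
pull([.5405,-.3175,.0788],h=.0150)
save('side','s13.png');save('wrist','w13.png')
```

```text
contact False [ 0.0006 -0.0003  0.0012]
w 0.01 [-0.7  0.6  1.1]
w 0.0099 [-0.4 -0.3  2. ]
w 0.0101 [-0.6  0.4 -1. ] 60.8833
w 0.0102 61.8917
```

View pics/s13.png

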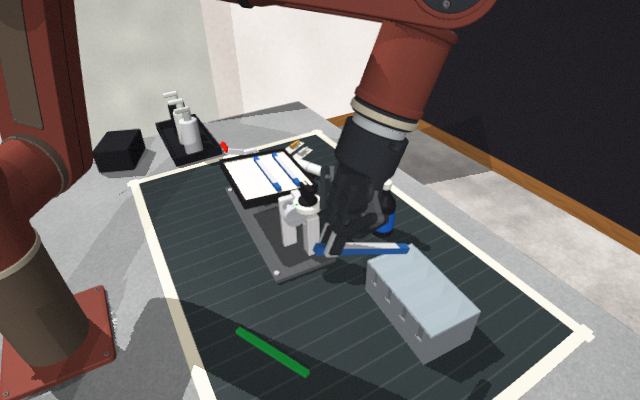

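View pics/w13.png

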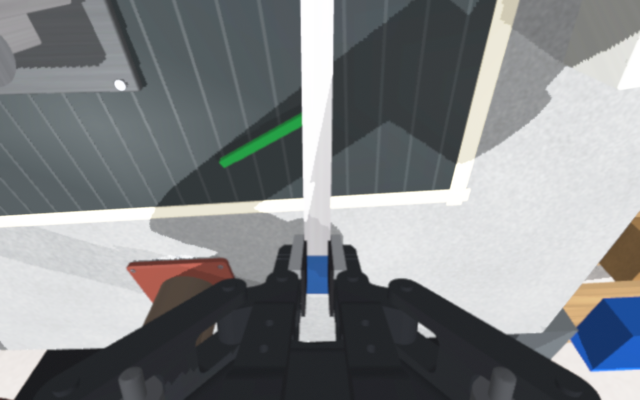

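Run:
```python
from h import *
place(-.05,tag='e',h=.016)
if abs(manip.current_grip_width()-.01)<.003:
    manip.release(); P=manip.current_position(); P[2]=.30; manip.line_to(P,speed=.2)
save('wrist','w14.png'); print(manip.current_t(),manip.current_grip_width())
manip.move_ptp(A-.03*Y+[0,0,.24],down(Y));save('wrist','w15.png')
manip.move_ptp([.35,.3,.35],down(Y)); c=save('scene','c15.png');s=save('side','s15.png')
z=lambda f,u,v:cv2.resize(f[v:v+75,u:u+200],None,fx=4,fy=4,interpolation=2)
cv2.imwrite('pics/z15.png',np.vstack([z(s['frame'],200,130),z(c['frame'],320,145)]));print(manip.current_t())
```

```text
w 0.0099 63.4167
touch True 0.0018704254620717231 [ 0.5 -0.1  0.2] 65.0583
66.6667 0.08527549388764463
68.2833
```

View pics/w15.png

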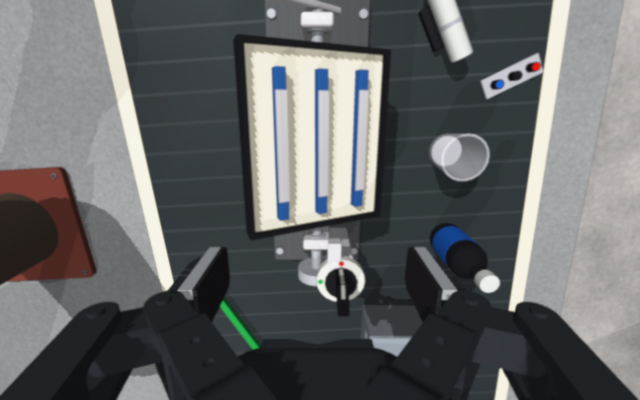

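View pics/z15.png

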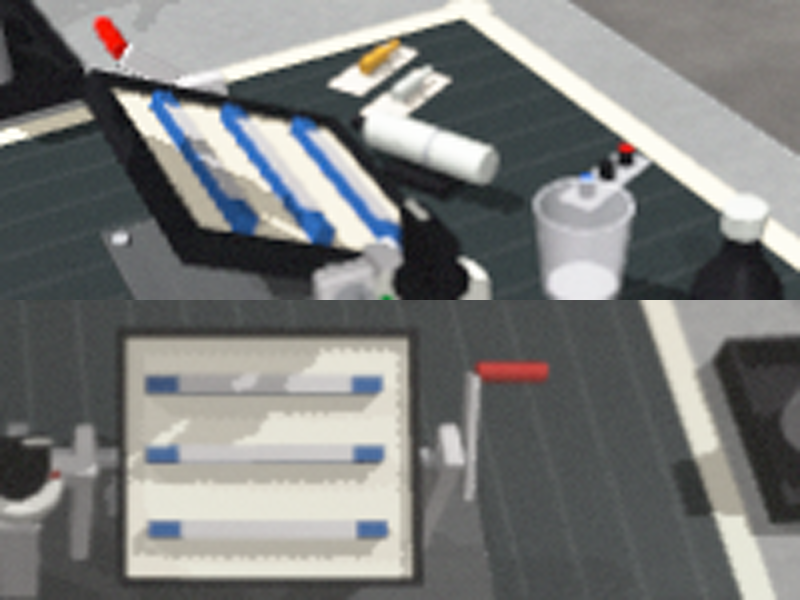

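View pics/c15.png

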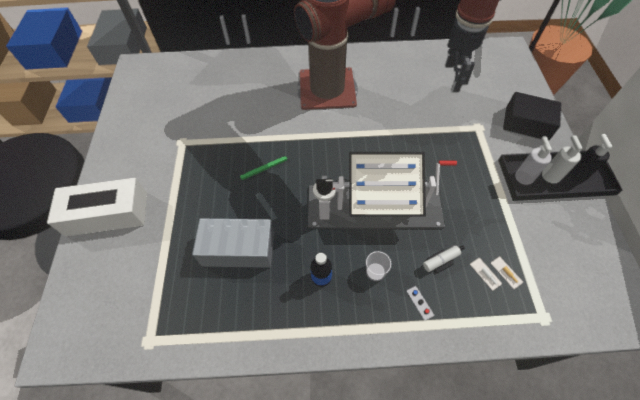

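View pics/ew.png

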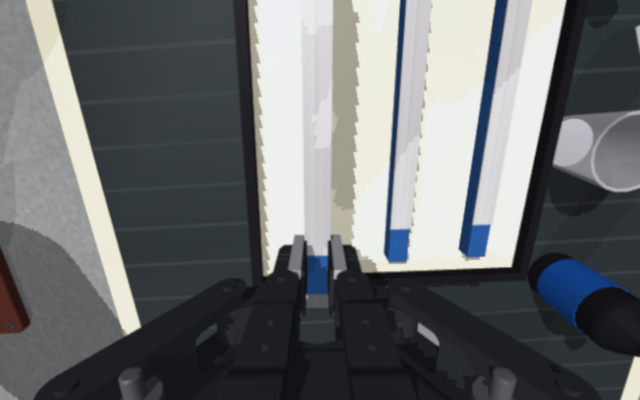

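View pics/w14.png

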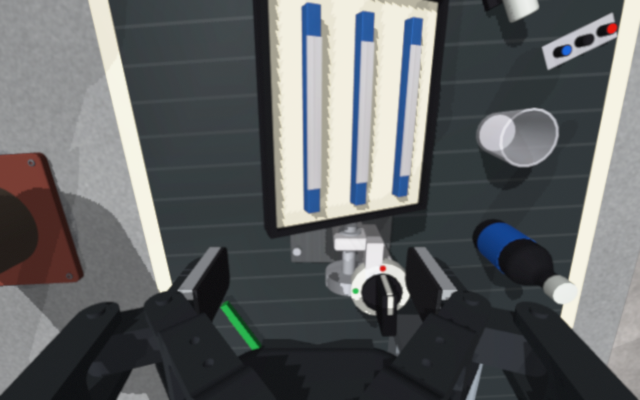

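View pics/es.png

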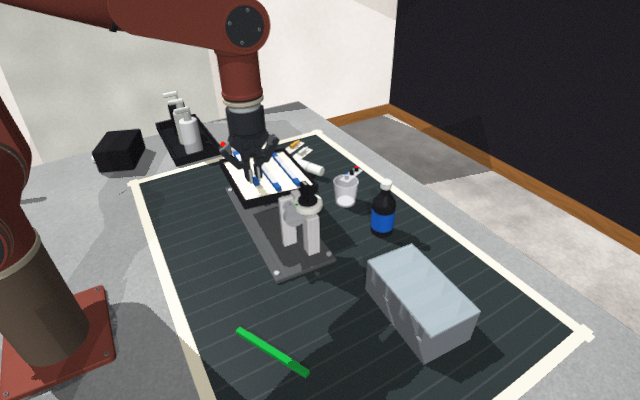

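Run:
```python
from h import *
c=manip.camera('scene');s=manip.camera('side')
def red(f,roi):
    h=cv2.cvtColor(f,cv2.COLOR_BGR2HSV); m=((h[...,0]<8)|(h[...,0]>172))&(h[...,1]>150)&(h[...,2]>100)
    k=np.zeros(m.shape,bool); u0,u1,v0,v1=roi; k[v0:v1,u0:u1]=1; return np.argwhere(m&k)[:,::-1]
a=red(c['frame'],(430,480,150,180));b=red(s['frame'],(215,240,125,150))
print(len(a),len(b),a.min(0),a.max(0),b.min(0),b.max(0))
P,e=tri(ray(c,*a.mean(0)),ray(s,*b.mean(0))); v=P-A; print(P,e,v@X,v@Y,v[2],'phi',np.degrees(np.arctan2(v[2],-(v@X))))
```

```text
65 43 [439 161] [456 164] [224 134] [231 144]
[0.49244355 0.30490989 0.17006937] 0.0012524357837161927 -0.044962457804324785 0.17052060618026754 0.040069368527274385 phi 41.70659161721522
```

```bash
cat >> h.py <<'E'
def knob(a0,a1):
    K=np.array([.547,-.041,.189])
    manip.move_ptp(K+[0,0,.09],down(rz(a0)@Y)); print('hit',manip.line_to(K,speed=.1,threshold=15))
    manip.close(); print('w',manip.current_grip_width())
    for a in np.linspace(a0,a1,5)[1:]:
        manip.movej(manip.inverse_kinematics(K,down(rz(a)@Y)))
    print(manip.current_force().round(1),manip.current_moment().round(2))
    manip.release(); manip.line_to(K+[0,0,.11],speed=.2); print(manip.current_t())
E
python3 - <<'E'
from h import *
knob(.05,np.pi/2-.12)
save('wrist','w16.png')
P,o=hpose(np.radians(41.7),.35,back=.12); manip.move_ptp(P,o); save('wrist','w17.png')
c=manip.camera('wrist');p,oo=manip.current_position(),manip.current_orientation()
h=cv2.cvtColor(c['frame'],cv2.COLOR_BGR2HSV); m=((h[...,0]<8)|(h[...,0]>172))&(h[...,1]>150)&(h[...,2]>100)
n,l,st,ce=cv2.connectedComponentsWithStats(m.astype(np.uint8)); print(st[1:],ce[1:],proj(c,hpose(np.radians(41.7),0)[0],p,oo),manip.current_t())
E
```

```text
hit False
w 0.012655843307180035
[-10.   -5.6   8.5] [-0.84  1.64  0.05]
74.6667
[[309 167  16  58 844]
 [479 187   5   7  26]] [[316.33767773 194.90758294]
 [481.07692308 189.53846154]] [317.9935241  196.53445471] 76.8
```

View pics/w16.png

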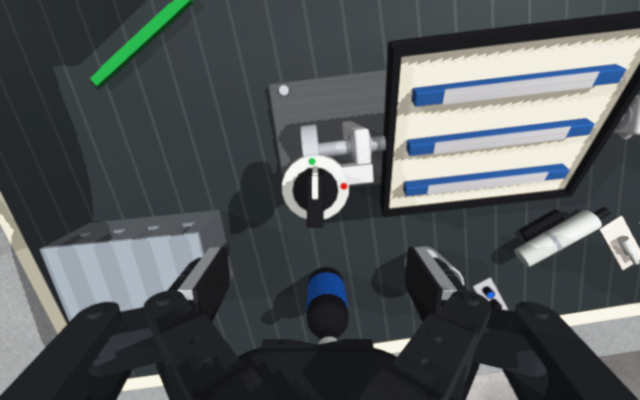

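View pics/w17.png

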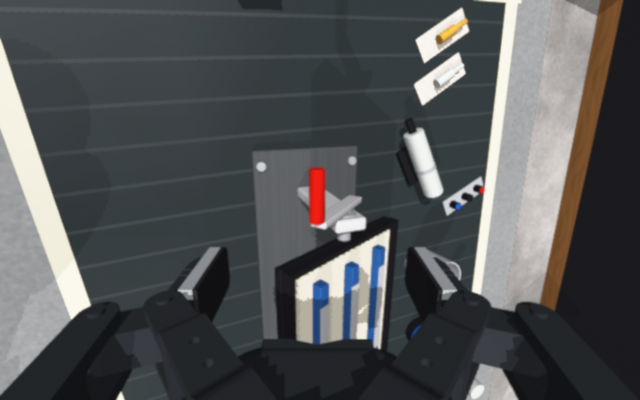

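Run:
```python
from h import *
P,o=hpose(np.radians(41.7),.35); print(manip.line_to(P,o,speed=.1,threshold=15))
manip.close(); print('w',manip.current_grip_width())
for ph in np.linspace(41.7,15,7)[1:]:
    P,o=hpose(np.radians(ph),.35+.25*(41.7-ph)/26.7); manip.line_to(P,o,speed=.02); print(round(ph),manip.current_force().round(1),(manip.current_position()-P).round(4),manip.current_grip_width().__round__(4))
manip.release(); Rm=Rq(manip.current_orientation()); manip.line_to(manip.current_position()-.1*Rm[:,2],speed=.15)
c=manip.camera('scene');s=manip.camera('side')
def red(f,roi):
    h=cv2.cvtColor(f,cv2.COLOR_BGR2HSV); m=((h[...,0]<8)|(h[...,0]>172))&(h[...,1]>150)&(h[...,2]>100)
    k=np.zeros(m.shape,bool); u0,u1,v0,v1=roi; k[v0:v1,u0:u1]=1; return np.argwhere(m&k)[:,::-1]
manip.move_ptp(A-.03*Y+[0,0,.24],down(Y)); w=save('wrist','w18.png'); c=save('scene','c18.png');s=save('side','s18.png')
a=red(c['frame'],(430,480,150,185));b=red(s['frame'],(210,240,125,160));print(len(a),len(b))
P,e=tri(ray(c,*a.mean(0)),ray(s,*b.mean(0))); v=P-A; print(P,e,'phi',np.degrees(np.arctan2(v[2],-(v@X))),manip.current_t())
```

```text
False
w 0.012378269836744567
37 [-3.  -1.1  5.5] [0.0002 0.     0.0005] 0.0119
33 [-4.6 -3.1  8.2] [0.0006 0.0001 0.0011] 0.0123
28 [-5.9 -4.8 10.5] [0.001  0.     0.0018] 0.0121
24 [-0.8 -3.6  4.9] [0.0007 0.0001 0.0009] 0.0124
19 [-3.8 -3.1  8. ] [0.0008 0.0001 0.0012] 0.0121
15 [ 3.3 -2.1  2.2] [0.0008 0.     0.0005] 0.0118
60 47
[0.47927098 0.30641791 0.14704652] 0.0014348839945899764 phi 16.324610036551835 83.9417
```

View pics/w18.png

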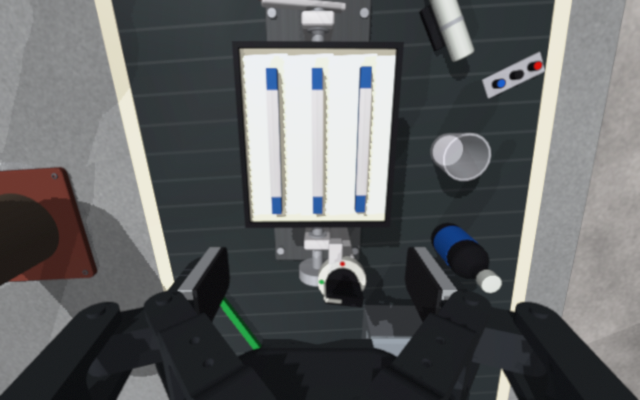

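Run:
```python
from h import *
knob(np.pi/2-.12,.05)
save('wrist','w19.png')
manip.move_ptp(A+[0,0,.12],down(Y)); manip.close()
for s in (-1,1):
    P=A+s*.092*X; manip.line_to(P+[0,0,.06],speed=.2)
    print(s,manip.line_to(P+[0,0,.022],speed=.03,threshold=3),manip.current_position()[2]-.019); manip.line_to(P+[0,0,.07],speed=.15)
manip.line_to(A-.03*Y+[0,0,.24],speed=.2); manip.release(); manip.pause(.3)
save('wrist','w20.png'); print(manip.current_t())
```

```text
hit False
w 0.013062205563702243
[-0.9 -5.1  1.3] [-0.94 -0.14 -0.04]
90.2583
-1 True 0.14402948086093526
1 True 0.14341494958802528
98.3667
```

View pics/w19.png

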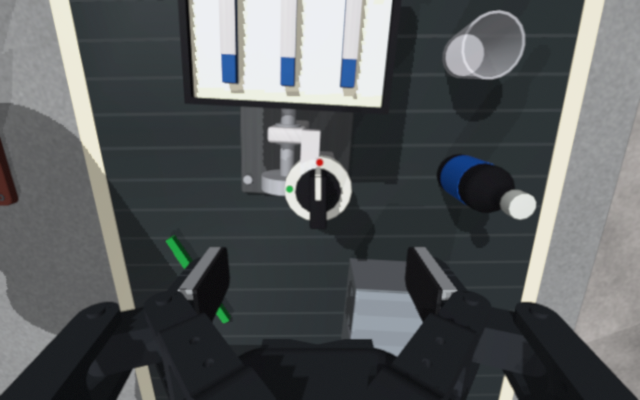

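View pics/w20.png

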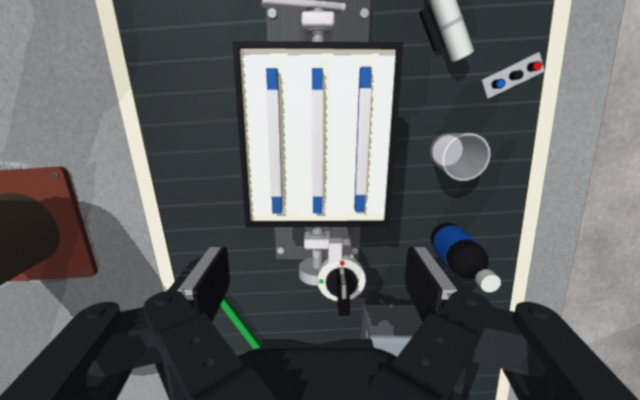

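Run:
```python
from h import *
manip.move_ptp([.35,.3,.35],down(Y)); manip.pause(.5); c=save('scene','c21.png');s=save('side','s21.png')
z=lambda f,u,v:cv2.resize(f[v:v+75,u:u+200],None,fx=4,fy=4,interpolation=2)
cv2.imwrite('pics/z21.png',np.vstack([z(s['frame'],200,130),z(c['frame'],320,145)]));print(manip.current_t())
```

```text
100.0
```

View pics/z21.png

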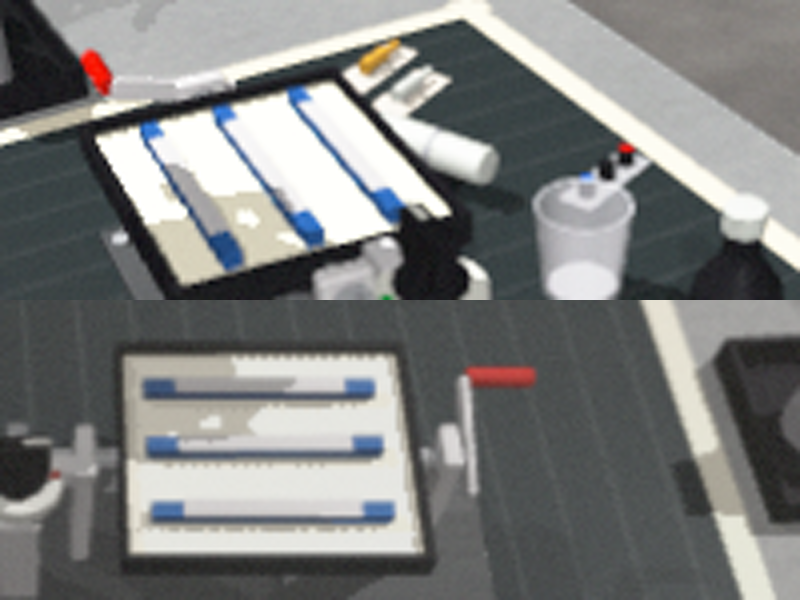

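View pics/c21.png

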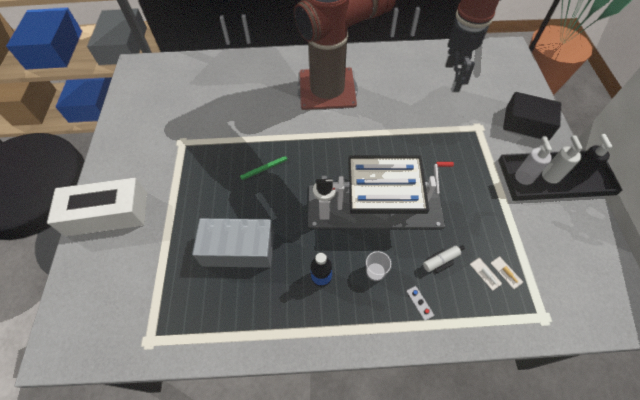

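The final pictures show the panel level, the knob pointer at the red dot and three bars flat inside the border. The bin is empty, and the bottle, cup and handpiece look unmoved. I'm handing the job in.

```bash
python3 -c "
from station import manip
print(manip.job_done(), manip.current_t())"
```

```text
the job is handed in; nothing more can be done
the job is handed in; nothing more can be done
```

The job is handed in at about 100 s of the 208 s allowed. The panel is face up, level and locked, and all three blue bars are on the lit face. However, I had to undo and re-lock the knob once while the bars were already lying there.

- **Panel and lock:** I undid the lock, cranked the panel face up and locked it. Touching the lit face on both sides showed a tilt of about 0.01 rad.
- **Bars:** Three bars were in the bin and the fourth slot was empty. I drew all three out and laid them lengthwise inside the border.
- **What went wrong:** After I let go of the third bar, the locked panel was turned by about 0.47 rad. I think an opening finger caught the border, but I did not see it happen. The bars stayed on the face. I undid the lock, cranked the panel back to level and locked it again, so the final locking came after the bars were laid.
- **Last checks:**
  - The two long borders touched at 144.0 and 143.4 mm, so the panel is level within about 0.004 rad.
  - The knob pointer is at the red dot.
  - Pictures show all three bars flat and inside the border.
  - The bin is empty.
  - The bottle, cup, handpiece and green bar look undisturbed.

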